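# Release the cam stop and push the laundry drawer shut

## Robot

A 6-joint arm with a two-finger parallel gripper is mounted at the origin on the work surface. World frame = base frame: x ahead of the robot, y to its left, z up, the work surface at z = 0. Lengths are in mm, angles in rad, forces in N, time in s.
With the tool pointing down it reaches from about 275 to 1000 mm from the base axis. Payload 8.4 kg.
Tool frame: the origin (TCP) lies midway between the tips of the shut fingers; the grasp point (between the pads) lies 19 mm behind it; z points along the fingers, y is the line along which they close (so a half turn about z gives the same grasp; the last joint's range is limited). The gripper opens to 85 mm and grips with 20 to 120 N. Pads are 22 mm wide; open, the fingers measure 114 mm over their backs; the gripper's body (76 mm by 85 mm) begins 54 mm behind the grasp point. The pads swing forward as they close: fully open they stand 13 mm farther back than shut.
Start: joints at [-0.002, 0.353, 1.633, -0, 1.155, -0.002], TCP at [625.002, -0, 202.881] pointing down, gripper open.
Joint ranges: [-2.63, 2.63], [-0.92, 2.1], [0.06, 2.66], [-1.3, 4.44], [0, 2.69], [-3.02, 3.02]. Speed limits (rad/s): [2.22, 2.22, 2.79, 3.14, 3.14, 3.14].

## Interface

Orientations are given as [roll, pitch, yaw] about the fixed x, y, z axes, in that order (R = Rz(yaw) Ry(pitch) Rx(roll)).
In Python, from rig import r gives the robot as it stands.
- The arm moves only by the shell command python3 -m inch 'ROWS' [OPENING] [FORCE]. ROWS is JSON, a list that holds one entry, the list of rows, each a list of 6 numbers: the shift along the tool's x, y, z scaled (see below), then the turn, a rotation vector about the tool's x, y, z scaled (see below). In form: [[[tx, ty, tz, wx, wy, wz], ...]]. A call has 1 to 8 rows; each row is the pose to reach, as a shift and turn from the pose commanded when the call began, along the tool's axes at that moment, turning the shorter way round; what a row does not reach only later rows make up. The controller multiplies each number of a shift by 20 cm and each number of a turn by pi rad. A row lasts 1/12 s, in which the tool goes at most 41.7 mm and 7.16 degrees, less where a joint would pass 70% of its speed; a pose out of reach is approached as far as the arm can. A call with a number of a shift or a turn outside -1 to 1 is refused whole. A call with a gripper value outside its range is refused whole. OPENING is the gripper's target within -1 to 1 (fully open at 1, half-way at 0, shut at -1), set as the call begins (- or left out, the last holds). The fingers move at their own pace and stop on an object; FORCE is the grip in N (left out, the last holds). Time passes only in rows, so rows that repeat a pose let the fingers close. It gives the time, the measured TCP pose, the force, the opening and the grip force at its end, in the units of the state.
- r.sense(): the state, without advancing time (a new reading comes with each control period).
- r.grab_frame(name): name is "scene" or "side" or "wrist"; returns the picture (384x512x3 uint8, red, green, blue); there is no depth.
- r.camera_info(name): a dict with "K" (3x3 intrinsics, pixels), "rvec" (rotation vector, rad) and "tvec" (3), from world to camera coordinates, as OpenCV has them; the wrist camera has in their place "mount" (4x4, takes a point from camera to tool coordinates, whose origin is the TCP and whose axes are the flange's). Camera axes: x right, y down, z forward; pixel columns grow to the right and rows downward; lengths in mm; the calibration is good to about 2 mm. A picture is of the moment at which its call begins: read the wrist's pose just before it. camera_info takes no time and is no camera call.
- r.sign_off(): hands the job in; it is judged then, once.
The state is a dict: "clock": time; "qpos": joint angles; "qvel": joint speeds; "joint_efforts": joint torques, N m; "eef_pos": TCP position; "tcp_rot": TCP orientation; "contact_force": force on the tool from outside, world axes, zero at the start; "wrist_torque": the same for the moment, N m; "opening": opening from 0.0 (shut) to 1.0 (fully open); "grasp_force": force on a finger pad.
Only numpy, scipy, OpenCV 4.12 (cv2) and the standard library are available. Lean on these libraries where they do the work, as an engineer would, in place of code of your own. Each camera call takes 0.05 s, during which the arm holds its last target. There are 200 camera calls.

## Task

The clear drawer of peg supplies stands open because the eccentric cam stop on the unit's roof blocks it. With the drawer still standing open, push the cam's upright peg round until the lever meets the stop pin at the back and the cam's low point faces the drawer's tongue; only then push the drawer front until it is fully shut, and take the hand away. Push with the fingertips or the outside of the fingers, never gripping the peg, and leave everything else where it stands.

Things in the scene. Friction and masses are not known exactly. Their poses are not given: they have to be found in the camera images.
- unit: Clear plastic drawer unit, fixed, 200 deep (x) x 260 wide (y) x 110 high, with white rims on its roof to z 114 mm. Origin: centre of its underside; own +x points to its back, the way the drawer closes; yaw within 0.35 rad. On the roof stand the cam (pivot at own x = -45 mm) and behind it, on the centre line at x = +13.5, a 6 mm stop pin, top at z 138 mm.
- cam (a joint): Cam angle, rad, counter-clockwise from above positive. 0: high point and lever point to the drawer front (unit's -x). Limits +3.0 and -3.0: lever against one or other side of the stop pin, low point facing the drawer's tongue. Starts within 1.3 of 0, turns either way (positive starts are nearer +3.0). Stiff: about 6 N at the peg; stays where left. At 0 it stops the drawer 24 mm short, at 1.3 15 mm.
- cam_pivot (a point): Point on the cam's upright pivot axis, 124 mm above the shelf; axes parallel to the unit's. The cam is a steel disc of 24 mm radius, z 114 to 124 mm, its pivot 12 mm off the disc's centre; the lever is on its fat side (high point).
- lever_peg (a point): Black upright peg, 12 mm diameter, at the end of the cam's flat steel lever, 52 mm from the pivot axis. Site on its axis, 146 mm above the shelf; the peg stands free from the 12 mm wide lever bar (top at 130) up to 158 mm. Under its path nothing rises above 130 mm but the stop pin at the end.
- drawer (a joint): How far the drawer stands open, m: 0 fully shut (its front against the cabinet), 0.085 fully open; starts 0.05 to 0.065. Slides along the unit's x; moves with about 2 N and stays where it is left.
- drawer_front (a point): Point on the outer face of the drawer's flat clear front (260 wide, z 4 to 112 mm, top rail 1 mm proud), on the centre line, 85 mm high; axes parallel to the unit's: push along +x. A finger lip 90 wide juts 12 mm out of it at 12 to 20 mm height. From its top a 30 mm wide white tongue (z 114 to 124 mm) runs 45 mm back to the cam.
- tumbler_a: Glass tumbler, 70 mm diameter, 95 high, beside the unit or in front of its flank; origin under its centre. Leave alone.
- tumbler_b: The same kind of glass tumbler. Leave alone.
- weight: Hard silicone balloon weight, dark, 52 mm diameter, 52 high, standing on the roof of the unit near a back corner; origin under its centre. Leave alone.
- inflator: Orange hand inflator lying on the shelf to the left of the unit, 255 long, 48 thick, 90 mm cross handle; origin under its middle, x along it. Leave alone.
- snuffer: Stainless steel candle snuffer lying on the shelf to the right of the unit, 225 long, 28 mm bell; origin under its middle, x along it. Leave alone.
- softener: White bottle, 60 mm diameter, 110 high, beside the unit; origin under its centre. Leave alone.

How it is judged (in metres and radians):
On the way, in this order (a step that is already met when the one before it is completed fails the run):
1. the cam is turned to its low point, against the stop pin, while the drawer still stands at least 30 mm open ((value of joint cam above 2.75 rad or value of joint cam below -2.75 rad) and value of joint drawer above 0.03 m), for 0.1 s.
2. the drawer is pushed shut with the cam at its low point ((value of joint cam above 2.75 rad or value of joint cam below -2.75 rad) and value of joint drawer below 0.004 m), for 0.2 s.
At the end, for the whole second after the job is handed in: The drawer is within 4 mm of fully shut and still, the cam is within 0.25 rad of the stop pin (low point towards the tongue), and the other things are at rest (all of step 2 and velocity of joint drawer below 0.01 m/s and linear speed of each of tumbler_a, tumbler_b, weight, inflator, snuffer, softener below 0.02 m/s); the robot touches nothing.
It fails at once if a bystander is shifted, lifted or tipped (moved more than 20 mm) (distance of any of tumbler_a, tumbler_b, weight, inflator, snuffer, softener from where it was at the start of the episode above 0.02 m).
It fails at once if the cam's peg is taken between the fingers (horizontal distance between the grasp point and lever_peg below 0.008 m and contact force between the fingers and cam above 1 N).
It also fails if it takes over 54 s, if anything falls off the work surface, if the arm or the gripper's body presses on something with over 40 N, if the wrist force passes 120 N, or if a joint passes its speed limit or range.

## Working session

There is one attempt and no reset: what is moved stays moved. The work goes in short steps, Python scripts to look and compute and a shell command to move; the robot and the scene stay as the last step left them, time stands still between calls to the robot, and variables do not carry over. Pictures are saved under pics/ and viewed, at most 10 in all, crops included, and the job is handed in when it is done.

```bash
mkdir -p pics; ls; python3 - <<'E'
from rig import r
import cv2,numpy as np
s=r.sense();print({k:np.round(v,3).tolist() for k,v in s.items()})
for n in("scene","side","wrist"):
    im=r.grab_frame(n);cv2.imwrite(f"pics/{n}0.png",im[:,:,::-1])
    c=r.camera_info(n);print(n,{k:np.round(v,3).tolist() for k,v in c.items()})
a=cv2.imread("pics/scene0.png");b=cv2.imread("pics/side0.png")
E
```

```text
pics
{'clock': 0.0, 'qpos': [-0.002, 0.354, 1.634, -0.0, 1.155, -0.002], 'qvel': [-0.0, -0.0, -0.0, -0.0, -0.001, -0.001], 'joint_efforts': [-0.002, -60.524, -34.206, -0.0, 0.009, 0.0], 'eef_pos': [624.46, 0.003, 202.145], 'tcp_rot': [-3.14, 0.0, 1.571], 'contact_force': [0.129, 0.259, 0.079], 'wrist_torque': [-0.001, -0.005, 0.011], 'grasp_force': 0.0, 'opening': 0.995}
scene {'K': [[434.037, 0.0, 252.683], [0.0, 434.037, 194.874], [0.0, 0.0, 1.0]], 'rvec': [1.94, 1.126, -0.553], 'tvec': [-336.482, -196.775, 1612.082]}
side {'K': [[364.094, 0.0, 254.441], [0.0, 364.094, 197.621], [0.0, 0.0, 1.0]], 'rvec': [2.078, -0.659, 0.374], 'tvec': [-455.105, 330.318, 761.391]}
wrist {'K': [[285.894, 0.0, 250.436], [0.0, 285.894, 189.086], [0.0, 0.0, 1.0]], 'mount': [[0.0, -0.946, -0.324, 83.586], [1.0, 0.0, -0.0, -1.086], [0.0, -0.324, 0.946, -170.731], [0.0, 0.0, 0.0, 1.0]]}
```

View pics/scene0.png

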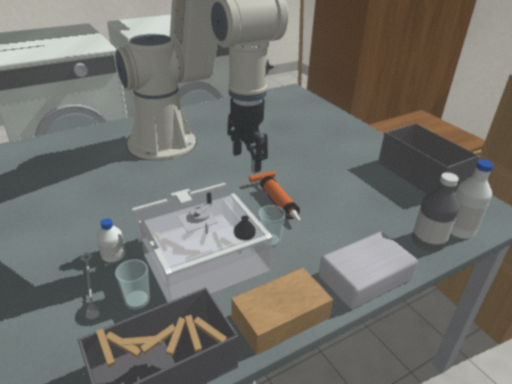

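View pics/side0.png

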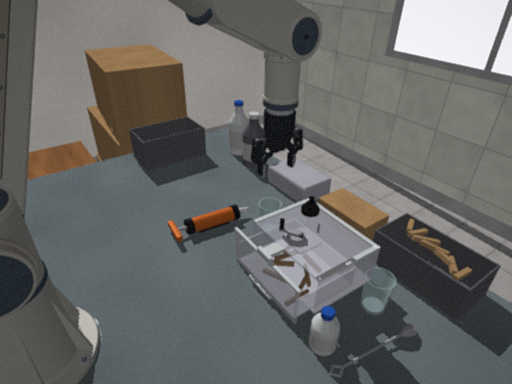

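View pics/wrist0.png

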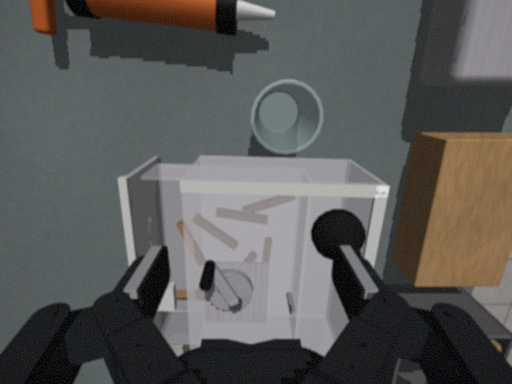

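The wrist view shows the unit (drawer front at left, col ~125; peg ~(207,275), disc ~(232,291), pin ~(291,302)). I'll enlarge the part that matters.

```bash
cat > h.py <<'E'
import cv2,numpy as np
from scipy.spatial.transform import Rotation as R
from rig import r
def cam(n,s=None):
    c=r.camera_info(n);K=np.array(c["K"])
    if n=="wrist":
        s=s or r.sense();T=np.eye(4);T[:3,:3]=R.from_euler('xyz',s["tcp_rot"]).as_matrix();T[:3,3]=s["eef_pos"]
        M=T@np.array(c["mount"]);return K,M[:3,:3],M[:3,3]
    Rm=R.from_rotvec(c["rvec"]).as_matrix();return K,Rm.T,-Rm.T@np.array(c["tvec"])
def ray(C,uv,z):
    K,Rw,o=C;d=Rw@np.linalg.solve(K,[uv[0],uv[1],1]);return o+d*(z-o[2])/d[2]
def proj(C,p):
    K,Rw,o=C;q=K@(Rw.T@(np.asarray(p,float)-o));return q[:2]/q[2]
def two(C1,u1,C2,u2):
    d=[C[1]@np.linalg.solve(C[0],[u[0],u[1],1]) for C,u in((C1,u1),(C2,u2))]
    t=np.linalg.lstsq(np.stack([d[0],-d[1]],1),C2[2]-C1[2],rcond=None)[0]
    a=C1[2]+t[0]*d[0];b=C2[2]+t[1]*d[1];return (a+b)/2,np.linalg.norm(a-b)
E
python3 - <<'E'
from h import *
w=cv2.imread("pics/wrist0.png");s=cv2.imread("pics/side0.png")
a=cv2.resize(w[140:350,110:400],None,fx=2.75,fy=2.75,interpolation=cv2.INTER_CUBIC);cv2.imwrite("pics/wc.png",a)
b=cv2.resize(s[185:325,225:385],None,fx=4,fy=4,interpolation=cv2.INTER_CUBIC);cv2.imwrite("pics/sc.png",b)
for n,im,(y0,y1,x0,x1) in(("wrist",w,(255,300,190,225)),("side",s,(212,235,272,290))):
    g=im[y0:y1,x0:x1].max(2);_,_,st,ce=cv2.connectedComponentsWithStats((g<60).astype(np.uint8))
    print(n,[(a[:5]+[x0,y0,0,0,0],(c+[x0,y0]).round(1)) for a,c in zip(st,ce) if a[4]>8])
E
```

```text
wrist [(array([ 190,  255,   35,   45, 1260]), array([206.9, 277.2])), (array([200, 261,  15,  30, 315]), array([207.5, 276.1]))]
side [(array([272, 212,  18,  23, 374]), array([280.4, 222.9])), (array([280, 219,   4,  11,  40]), array([281.6, 224.2]))]
```

View pics/wc.png

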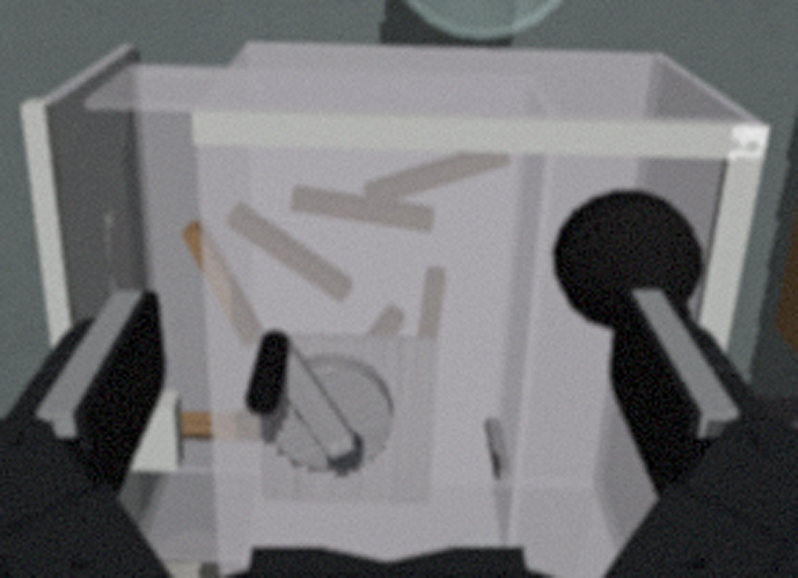

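View pics/sc.png

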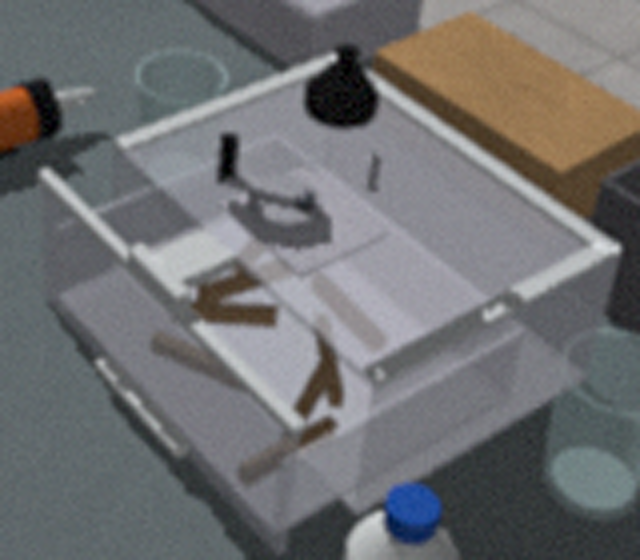

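```bash
python3 - <<'E'
from h import *
W=cam("wrist");S=cam("side")
c=lambda x,y:(110+x/2.75,140+y/2.75)
d=lambda x,y:(225+x/4,185+y/4)
f=lambda n,p:print(n,np.round(p,1))
f("cam o",W[2])
f("pegtop",ray(W,c(263,396),158));f("pegbase",ray(W,c(277,345),130))
f("pivot",ray(W,c(345,452),130))
f("pintop",ray(W,c(500,472),138));f("pinbase",ray(W,c(492,424),114))
f("rimBL",ray(W,c(768,125),114));f("rimFL",ray(W,c(193,113),114));f("frontL",ray(W,c(22,107),113));f("frontrail lower",ray(W,c(55,340),113))
f("tongue",ray(W,c(180,470),124));f("tongue",ray(W,c(178,392),124))
print("side")
f("pegtop",ray(S,d(229,139),158));f("pegbase",ray(S,d(229,178),130));f("pivot",ray(S,d(307,202),130))
f("pintop",ray(S,d(376,155),138))
f("rimBR",ray(S,d(618,245),114));f("rimFR",ray(S,d(375,375),114));f("frontL",ray(S,d(42,172),113));f("frontR",ray(S,d(298,425),113));f("rimBL",ray(S,d(337,55),114));f("rimFL",ray(S,d(120,142),114))
f("lip a",ray(S,d(100,362),20));f("lip b",ray(S,d(182,452),20))
for n,p,q in(("peg",c(263,396),d(229,139)),("pin",c(500,472),d(376,155)),("pivot",c(345,452),d(307,202))): f(n,two(W,p,S,q)[0])
E
```

```text
cam o [623.7  83.6 373.1]
pegtop [583.2 -80.1 158. ]
pegbase [584.1 -79.5 130. ]
pivot [ 607.8 -126.7  130. ]
pintop [ 665.5 -128.8  138. ]
pinbase [ 665.5 -126.8  114. ]
rimBL [755.6  -1.4 114. ]
rimFL [556.7   2.8 114. ]
frontL [497.4   4.7 113. ]
frontrail lower [496.1 -88.8 113. ]
tongue [ 542.5 -140.7  124. ]
tongue [ 544.8 -104.3  124. ]
side
pegtop [582.6 -83.2 158. ]
pegbase [581.7 -86.9 130. ]
pivot [ 606.4 -132.7  130. ]
pintop [ 667.  -129.5  138. ]
rimBR [ 750.6 -258.7  114. ]
rimFR [ 551.4 -251.9  114. ]
frontL [499.6   3.  113. ]
frontR [ 493.3 -254.   113. ]
rimBL [751.8  -5.1 114. ]
rimFL [559.5  -0.6 114. ]
lip a [486.4 -82.8  20. ]
lip b [ 484.3 -171.4   20. ]
peg [583.4 -81.6 156.5]
pin [ 666.2 -129.4  137.9]
pivot [ 608.2 -129.9  127. ]
```

Both views agree: yaw is about -0.02, the pivot (608,-128), the peg (583,-82) and the pin (666,-129). The peg is 53 mm from the pivot (52 expected) and the pin 58 (58.5 expected). That puts the cam at about -1.08, so it goes to -3.0, clockwise from above. I'll shut the fingers and come down on the -x side of the peg.

```bash
python3 -m inch '[[[-0.1,-0.09,0,0,0,0],[-0.21,-0.18,0,0,0,0],[-0.32,-0.27,0,0,0,0],[-0.42,-0.36,0,0,0,0],[-0.42,-0.36,0,0,0,0],[-0.42,-0.36,0,0,0,0],[-0.42,-0.36,0,0,0,0],[-0.42,-0.36,0,0,0,0]]]' -1 30
python3 -m inch '[[[0,0,0.1,0,0,0],[0,0,0.2,0,0,0],[0,0,0.3,0,0,0],[0,0,0.3,0,0,0],[0,0,0.3,0,0,0]]]'
python3 - <<'E'
from h import *
s=r.sense();C=cam("wrist",s);im=r.grab_frame("wrist")[:,:,::-1].copy();print(np.round(s["eef_pos"],1))
print("peg exp",proj(C,[583,-82,158]),"tcp",proj(C,s["eef_pos"]))
cv2.imwrite("pics/w1.png",im)
S=cam("side");i2=cv2.imread("pics/side0.png");print("weight base side",ray(S,(225+342/4,185+108/4),114))
E
```

```text
clock: 0.82
eef_pos: [553.7, -83.4, 202.9]
tcp_rot: [3.141, -0.0, 1.571]
contact_force: [0.1, 0.2, 0.2]
opening: -0.003
grasp_force: 0.0
clock: 1.23
eef_pos: [552.7, -83.3, 142.1]
tcp_rot: [-3.139, -0.0, 1.572]
contact_force: [0.2, -0.4, 0.7]
opening: 0.004
grasp_force: 0.0
[552.7 -83.3 142.1]
peg exp [302.23112433 234.92281229] tcp [252.16966485 225.10683842]
weight base side [709.19022503 -56.16776439 114.        ]
```

View pics/w1.png

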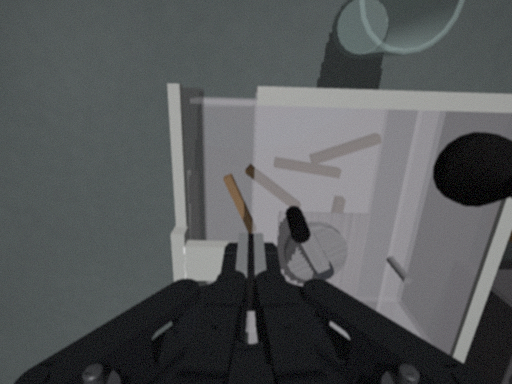

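The peg top is at (301,236), where I predicted it, and the shut fingertips are clear at its -x side (tip at (252,230)). The drawer tongue lies below the tips. Now the first part of the push.

```bash
python3 -m inch '[[[0.01,0.05,0,0,0,0],[0.02,0.08,0,0,0,0],[0.03,0.11,0,0,0,0],[0.035,0.14,0,0,0,0],[0.04,0.175,0,0,0,0],[0.035,0.21,0,0,0,0],[0.03,0.24,0,0,0,0],[0.03,0.24,0,0,0,0]]]'
python3 - <<'E'
from h import *
s=r.sense();C=cam("wrist",s);im=r.grab_frame("wrist")[:,:,::-1].copy()
cv2.imwrite("pics/w2.png",im)
for t in(60,70,80,90,100,110,118):
    a=np.radians(t);print(t,proj(C,[608+52*np.cos(a),-128.5+52*np.sin(a),158]).round())
E
```

```text
clock: 1.95
eef_pos: [602.4, -78.3, 142.9]
tcp_rot: [3.141, 0.0, 1.571]
contact_force: [0.1, 0.2, 0.4]
opening: 0.003
grasp_force: 0.0
60 [304. 244.]
70 [291. 238.]
80 [276. 235.]
90 [262. 233.]
100 [247. 235.]
110 [232. 238.]
118 [222. 242.]
```

View pics/w2.png

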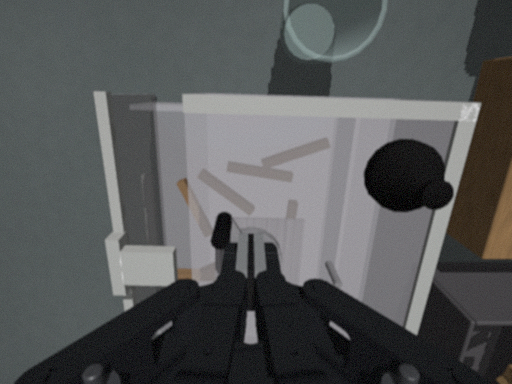

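The peg is still at (222,242), so the fingers went past without touching it. I need to know where the tips really are, so I'll check in the side and scene views.

```bash
python3 - <<'E'
from h import *
s=r.sense();p=s["eef_pos"];print(np.round(p,1),s["opening"])
S=cam("side");C=cam("scene");W=cam("wrist",s)
print("start open tips proj side",proj(S,[580,0,216]),proj(S,[670,0,216]),"scene",proj(C,[580,0,216]),proj(C,[670,0,216]))
for n,c in(("side",S),("scene",C)):
    im=r.grab_frame(n)[:,:,::-1].copy();cv2.imwrite(f"pics/{n}2.png",im)
    print(n,"tcp",proj(c,p),"peg",proj(c,[583,-82,158]))
    x,y=proj(c,p).astype(int);k=im[y-50:y+30,x-40:x+40];cv2.imwrite(f"pics/{n}2c.png",cv2.resize(k,None,fx=5,fy=5,interpolation=cv2.INTER_CUBIC));print("origin",x-40,y-50)
a=cv2.imread("pics/side2c.png");b=cv2.imread("pics/scene2c.png");cv2.imwrite("pics/both.png",np.hstack([a,b]))
for z in(143,150,160): print(z,[proj(W,[p[0],y,z])[1].round() for y in(-67,-78,-89)])
E
```

```text
[601.6 -78.2 142.7] -0.003387679719145233
start open tips proj side [262.05835592 185.66206171] [289.09192626 175.70138946] scene [237.56475327 163.57985932] [256.01279121 181.11781551]
side tcp [286.42485907 221.02097504] peg [282.06227518 219.45763449]
origin 246 171
scene tcp [214.0168757  200.59362764] peg [209.15566496 192.20732721]
origin 174 150
143 [np.float64(210.0), np.float64(225.0), np.float64(240.0)]
150 [np.float64(214.0), np.float64(230.0), np.float64(245.0)]
160 [np.float64(221.0), np.float64(238.0), np.float64(253.0)]
```

View pics/both.png

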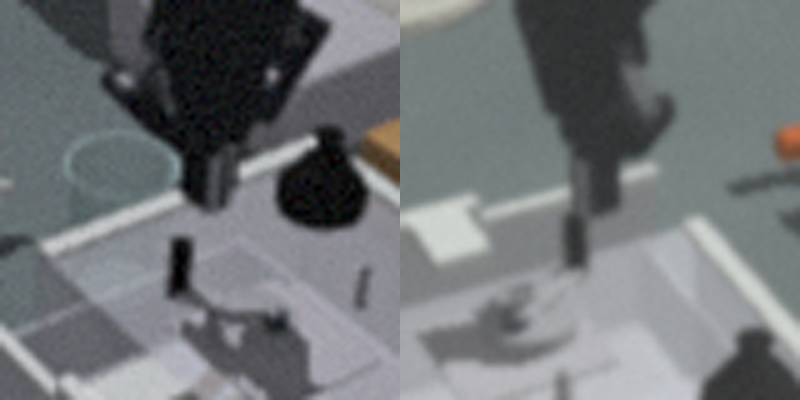

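The fingertips hang higher than the reported TCP: side (288,213), scene (214,192), against predictions of rows 221 and 200.6. Triangulating the tip.

```bash
python3 - <<'E'
from h import *
S=cam("side");C=cam("scene");W=cam("wrist")
t=(288,213);u=(214,192);w=(251,233)
print(two(S,t,C,u),two(S,t,W,w),two(C,u,W,w))
print("peg",two(S,(246+181/5,171+240/5),C,(174+174/5,150+215/5)))
print(proj(S,[602,-78,160]),proj(C,[602,-78,160]),proj(W,[602,-67,160]))
E
```

```text
(array([603.11290459, -78.93480985, 168.89387513]), np.float64(2.2044507122419685)) (array([602.95929259, -74.93681433, 164.30625821]), np.float64(7.416178098460103)) (array([598.69656726, -74.14364566, 164.65310514]), np.float64(3.957349809523775))
peg (array([584.04788488, -82.53403615, 157.81390414]), np.float64(2.8627526210955376))
[286.94636704 215.45962459] [213.97206506 194.99204472] [254.55046961 221.12804703]
```

Three view pairs put the tips at z of about 165, roughly 20 mm above the reported TCP, which is why they cleared the peg (top 158, confirmed). I'll go back, come down 19 mm and push again, watching the force.

```bash
python3 -m inch '[[[0,0,-0.04,0,0,0],[-0.01,-0.12,-0.04,0,0,0],[-0.02,-0.24,-0.04,0,0,0],[-0.02,-0.24,0.04,0,0,0],[-0.02,-0.24,0.095,0,0,0],[-0.02,-0.24,0.095,0,0,0],[-0.02,-0.24,0.095,0,0,0]]]'
python3 -m inch '[[[0.01,0.03,0,0,0,0],[0.015,0.06,0,0,0,0],[0.02,0.09,0,0,0,0],[0.02,0.09,0,0,0,0]]]'
python3 - <<'E'
from h import *
r.grab_frame("side");s=r.sense();print(np.round(s["eef_pos"],1),np.round(s["contact_force"],1))
C=cam("wrist",s);im=r.grab_frame("wrist")[:,:,::-1].copy();cv2.imwrite("pics/w3.png",im)
cv2.imwrite("pics/w3c.png",cv2.resize(im[150:350,150:400],None,fx=2.5,fy=2.5))
for t in(80,90,100,110,118):
    a=np.radians(t);print(t,proj(C,[608+52*np.cos(a),-128.5+52*np.sin(a),158]).round())
E
```

```text
clock: 2.68
eef_pos: [553.1, -82.0, 123.7]
tcp_rot: [-3.141, -0.0, 1.571]
contact_force: [0.6, 0.0, 1.0]
opening: 0.001
grasp_force: 0.0
clock: 3.02
eef_pos: [571.9, -77.6, 124.1]
tcp_rot: [-3.141, -0.0, 1.571]
contact_force: [-1.0, -0.0, -0.7]
opening: -0.0
grasp_force: 0.1
[571.8 -77.7 124. ] [0.6 0.6 0.2]
80 [335. 252.]
90 [319. 251.]
100 [302. 252.]
110 [286. 256.]
118 [274. 260.]
```

View pics/w3c.png

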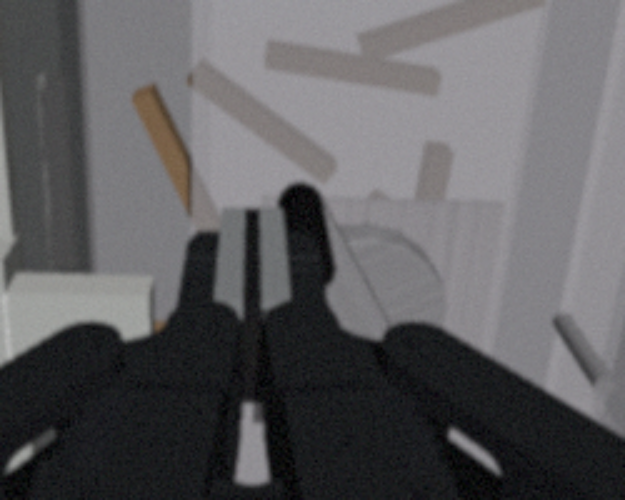

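The peg top is at about (278,256), so θ is about 114°: it now touches the fingers' +x side and has begun to move. On with the arc.

```bash
python3 -m inch '[[[0.005,0.03,0,0,0,0],[0.01,0.06,0,0,0,0],[0.015,0.105,0,0,0,0],[0.01,0.14,0,0,0,0]]]'
python3 -m inch '[[[-0.005,0.03,0,0,0,0],[-0.015,0.065,0,0,0,0],[-0.025,0.095,0,0,0,0],[-0.035,0.12,0,0,0,0],[-0.055,0.15,0,0,0,0],[-0.055,0.15,0,0,0,0]]]'
cat > peg.py <<'E'
from h import *
s=r.sense();C=cam("wrist",s);im=r.grab_frame("wrist")[:,:,::-1].copy();cv2.imwrite("pics/wl.png",im)
print(np.round(s["eef_pos"],1))
# darkness along predicted peg axis mid (z 144..158) for each angle
g=im.max(2).astype(float)
for t in range(4,122,6):
    a=np.radians(t);b=[608+52*np.cos(a),-128.5+52*np.sin(a)]
    q=[proj(C,[*b,z]) for z in(158,150,142)]
    print(t,[int(g[int(v),int(u)]) if 0<=v<384 and 0<=u<512 else -1 for u,v in q],q[0].round())
E
python3 peg.py
```

```text
clock: 3.45
eef_pos: [597.2, -74.8, 123.3]
tcp_rot: [-3.137, -0.002, 1.571]
contact_force: [-6.9, 3.5, 1.7]
opening: -0.001
grasp_force: 3.5
clock: 3.95
eef_pos: [628.5, -86.8, 123.3]
tcp_rot: [-3.139, -0.001, 1.571]
contact_force: [-3.2, 2.0, -0.6]
opening: 0.0
grasp_force: 1.4
[628.5 -86.8 123.3]
4 [32, 29, 6] [306. 310.]
10 [25, 18, 136] [305. 302.]
16 [31, 100, 135] [303. 295.]
22 [28, 158, 163] [301. 287.]
28 [161, 163, 158] [297. 280.]
34 [156, 161, 163] [293. 273.]
40 [165, 160, 151] [287. 266.]
46 [122, 29, 33] [281. 260.]
52 [42, 27, 9] [273. 254.]
58 [57, 63, 33] [265. 249.]
64 [119, 120, 108] [257. 245.]
70 [102, 110, 149] [247. 242.]
76 [136, 119, 144] [238. 239.]
82 [138, 127, 149] [227. 237.]
88 [121, 145, 147] [217. 236.]
94 [150, 146, 149] [207. 237.]
100 [146, 142, 147] [197. 238.]
106 [146, 147, 146] [187. 240.]
112 [148, 149, 150] [178. 243.]
118 [155, 156, 143] [169. 246.]
```

The peg is at about 50° and touching, with a push of about 7 N as expected. I'll push a little more, then bring the fingers round to the peg's +y side.

```bash
python3 -m inch '[[[-0.015,0.015,0,0,0,0],[-0.025,0.03,0,0,0,0],[-0.02,0.005,0,0,0,0],[0.03,0.0,0,0,0,0],[0.075,0.0,0,0,0,0],[0.075,0.05,0,0,0,0],[0.075,0.1,0,0,0,0],[0.075,0.1,0,0,0,0]]]'
python3 -m inch '[[[-0.04,0.01,0,0,0,0],[-0.08,0.02,0,0,0,0],[-0.11,0.025,0,0,0,0],[-0.13,0.025,0,0,0,0],[-0.145,0.025,0,0,0,0],[-0.145,0.025,0,0,0,0]]]'
python3 peg.py | head -14
```

```text
clock: 4.67
eef_pos: [651.9, -71.7, 124.5]
tcp_rot: [3.138, 0.0, 1.572]
contact_force: [0.6, 0.3, -0.5]
opening: 0.002
grasp_force: 0.0
clock: 5.17
eef_pos: [655.9, -100.7, 124.8]
tcp_rot: [3.138, -0.001, 1.57]
contact_force: [3.9, 6.8, 3.7]
opening: -0.005
grasp_force: 3.0
[ 655.9 -100.7  124.8]
4 [26, 35, 105] [259. 288.]
10 [28, 73, 119] [258. 281.]
16 [117, 120, 111] [256. 273.]
22 [40, 51, 25] [253. 265.]
28 [26, 29, 30] [249. 257.]
34 [112, 117, 116] [244. 250.]
40 [100, 123, 130] [238. 243.]
46 [137, 140, 144] [231. 236.]
52 [109, 147, 147] [223. 230.]
58 [121, 149, 149] [214. 225.]
64 [135, 148, 144] [205. 220.]
70 [145, 142, 142] [195. 217.]
76 [143, 144, 140] [185. 214.]
```

```bash
python3 -m inch '[[[-0.01,0,0,0,0,0],[-0.02,0,0,0,0,0],[-0.03,0,0,0,0,0],[-0.03,0,0,0,0,0]]]'
python3 -m inch '[[[-0.01,0,0,0,0,0],[-0.02,0,0,0,0,0],[-0.02,0,0,0,0,0]]]'; python3 -m inch '[[[-0.01,0,0,0,0,0],[-0.02,0,0,0,0,0],[-0.02,0,0,0,0,0]]]'
```

```text
clock: 5.55
eef_pos: [655.8, -106.0, 124.7]
tcp_rot: [3.138, -0.003, 1.57]
contact_force: [3.7, 8.7, 2.5]
opening: 0.002
grasp_force: 4.4
clock: 5.8
eef_pos: [655.9, -107.2, 124.7]
tcp_rot: [3.138, -0.007, 1.57]
contact_force: [4.0, 21.0, 4.1]
opening: -0.002
grasp_force: 10.4
clock: 6.05
eef_pos: [655.8, -108.4, 124.7]
tcp_rot: [3.139, -0.011, 1.57]
contact_force: [4.5, 32.8, 6.4]
opening: 0.0
grasp_force: 16.4
```

The force jumps to 33 N at y = -107, where I expected the stop. Backing off and up, then checking the cam.

```bash
python3 -m inch '[[[0.05,0,0,0,0,0],[0.11,0,0,0,0,0],[0.11,0,-0.1,0,0,0],[0.11,-0.1,-0.3,0,0,0],[0.11,-0.3,-0.5,0,0,0],[0.11,-0.5,-0.5,0,0,0],[0.11,-0.6,-0.5,0,0,0],[0.11,-0.6,-0.5,0,0,0]]]'
python3 peg.py|head -12
python3 - <<'E'
from h import *
a=cv2.imread("pics/wl.png")
b=r.grab_frame("side")[:,:,::-1];b=cv2.resize(b[185:325,225:385],None,fx=2.75,fy=2.75)
cv2.imwrite("pics/chk.png",np.hstack([cv2.resize(a,(360,385)) ,b[:385]]))
E
```

```text
clock: 6.72
eef_pos: [528.8, -93.3, 224.8]
tcp_rot: [-3.139, 0.001, 1.57]
contact_force: [0.6, 0.2, 0.3]
opening: 0.004
grasp_force: 0.0
[528.8 -93.3 224.8]
4 [27, 20, 12] [395. 224.]
10 [24, 16, 18] [395. 219.]
16 [66, 90, 106] [395. 213.]
22 [157, 154, 151] [394. 208.]
28 [156, 152, 153] [392. 203.]
34 [149, 156, 150] [390. 198.]
40 [151, 154, 141] [387. 193.]
46 [155, 141, 136] [383. 189.]
52 [140, 145, 138] [379. 185.]
58 [144, 137, 140] [375. 182.]
64 [139, 147, 145] [370. 179.]
```

View pics/chk.png

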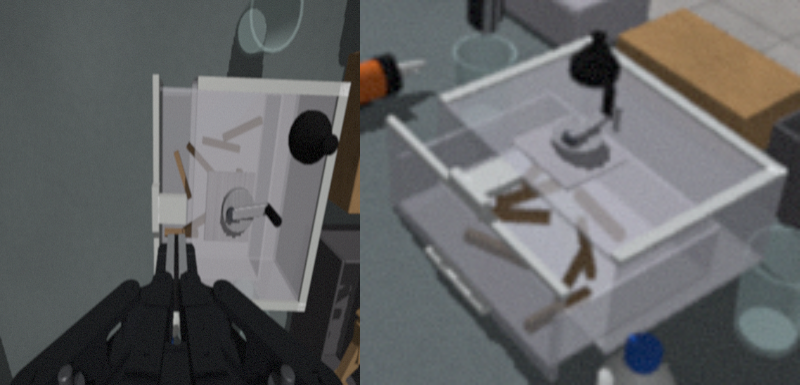

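Picture: the lever now points back with the peg against the pin (left panel (270,213), θ about 7°), the drawer still stands open, and everything else is where it was. Now to the drawer front.

```bash
python3 -m inch '[[[-0.08,-0.2,0,0,0,0],[-0.165,-0.4,0,0,0,0],[-0.165,-0.42,0.15,0,0,0],[-0.165,-0.42,0.35,0,0,0],[-0.165,-0.42,0.55,0,0,0],[-0.165,-0.42,0.75,0,0,0],[-0.165,-0.42,0.8,0,0,0],[-0.165,-0.42,0.8,0,0,0]]]'
python3 -m inch '[[[0,0.05,0,0,0,0],[0,0.1,0,0,0,0],[0,0.15,0,0,0,0],[0,0.2,0,0,0,0],[0,0.2,0,0,0,0]]]'
```

```text
clock: 7.48
eef_pos: [448.4, -125.6, 61.2]
tcp_rot: [-3.136, -0.002, 1.571]
contact_force: [0.2, -0.0, 0.4]
opening: -0.002
grasp_force: 0.0
clock: 7.9
eef_pos: [494.0, -126.5, 65.5]
tcp_rot: [3.137, 0.001, 1.571]
contact_force: [0.3, -0.6, 0.7]
opening: 0.004
grasp_force: 0.0
```

```bash
python3 -m inch '[[[0,0.04,0,0,0,0],[0,0.08,0,0,0,0],[0,0.12,0,0,0,0],[0,0.16,0,0,0,0],[0,0.19,0,0,0,0],[0,0.19,0,0,0,0]]]'; python3 -m inch '[[[0,0.02,0,0,0,0],[0,0.04,0,0,0,0],[0,0.04,0,0,0,0]]]'
```

```text
clock: 8.4
eef_pos: [529.8, -126.1, 64.0]
tcp_rot: [3.14, 0.0, 1.571]
contact_force: [0.6, -0.6, -0.1]
opening: -0.002
grasp_force: 0.0
clock: 8.65
eef_pos: [531.1, -125.6, 63.0]
tcp_rot: [-3.132, -0.001, 1.571]
contact_force: [-17.1, -2.1, 12.1]
opening: -0.001
grasp_force: 8.8
```

```bash
python3 -m inch '[[[0,0.02,0,0,0,0],[0,0.03,0,0,0,0],[0,0.03,0,0,0,0],[0,0.03,0,0,0,0]]]'
python3 - <<'E'
from h import *
s=r.sense();W=cam("wrist",s);w=r.grab_frame("wrist");S=cam("side");i=r.grab_frame("side");i0=cv2.imread("pics/side0.png")[:,:,::-1]
# white rail profile along unit x at several y, z=113
for n,C,im in(("wrist",W,w),("side",S,i),("side0",S,i0)):
  for y in(-20,-50,-220):
    o=[]
    for x in range(485,575,3):
        u,v=proj(C,[x-0.02*(y+126)*-1,y,113]);o.append(int(im[int(v),int(u)].min()) if 0<=u<511 and 0<=v<383 else -1)
    print(n,y,o)
E
```

```text
clock: 8.98
eef_pos: [530.8, -125.4, 62.6]
tcp_rot: [-3.121, -0.002, 1.571]
contact_force: [-39.0, -3.8, 27.7]
opening: 0.005
grasp_force: 19.8
wrist -20 [82, 86, 81, 87, 79, 82, 86, 83, 80, 85, 88, 85, 87, 80, 84, 84, 80, 84, 89, 72, 70, 171, 169, 160, 117, 121, 123, 123, 119, 125]
wrist -50 [86, 87, 86, 87, 88, 87, 84, 86, 86, 86, 85, 86, 88, 81, 86, 81, 87, 89, 47, 57, 88, 164, 168, 164, 156, 155, 154, 154, 156, 157]
wrist -220 [-1, -1, -1, -1, -1, -1, -1, -1, -1, -1, -1, -1, -1, -1, -1, -1, -1, -1, -1, -1, -1, -1, -1, -1, -1, -1, -1, -1, -1, -1]
side -20 [102, 103, 103, 99, 104, 105, 100, 100, 102, 104, 104, 104, 104, 107, 99, 103, 100, 92, 94, 98, 109, 174, 194, 172, 151, 143, 134, 134, 134, 85]
side -50 [98, 102, 103, 104, 103, 102, 103, 101, 105, 103, 95, 65, 39, 28, 69, 110, 78, 60, 70, 69, 65, 57, 49, 54, 31, 21, 26, 16, 11, 9]
side -220 [104, 127, 141, 136, 135, 136, 136, 136, 135, 141, 138, 138, 138, 141, 133, 109, 114, 113, 122, 101, 99, 97, 139, 163, 181, 181, 180, 179, 181, 180]
side0 -20 [92, 90, 100, 132, 190, 186, 122, 100, 92, 98, 97, 101, 101, 101, 96, 98, 99, 105, 92, 95, 93, 101, 105, 135, 142, 135, 131, 131, 131, 136]
side0 -50 [115, 105, 99, 128, 170, 188, 172, 139, 139, 126, 134, 119, 128, 123, 133, 126, 121, 123, 115, 126, 114, 108, 133, 141, 153, 153, 154, 151, 148, 153]
side0 -220 [118, 94, 110, 174, 188, 183, 173, 169, 167, 166, 163, 165, 168, 171, 167, 164, 173, 164, 126, 53, 46, 95, 153, 175, 174, 174, 174, 168, 145, 144]
```

The rail now spans x = 548–555, right against the roof edge at 556, and 39 N moves it no further: shut. Taking the hand away and checking.

```bash
python3 -m inch '[[[0,-0.1,0,0,0,0],[0,-0.25,0,0,0,0],[0,-0.4,0,0,0,0],[0,-0.5,-0.1,0,0,0],[0,-0.5,-0.3,0,0,0],[0,-0.5,-0.5,0,0,0],[0,-0.5,-0.7,0,0,0],[0,-0.5,-0.7,0,0,0]]]'
python3 peg.py|head -6
python3 - <<'E'
from h import *
for n in("wrist","side"):
  s=r.sense();C=cam(n,s);im=r.grab_frame(n)
  for y in(-20,-220):
    print(n,y,[int(im[int(v),int(u)].min()) if 0<=u<511 and 0<=v<383 else -1 for x in range(530,575,3) for u,v in[proj(C,[x+0.02*(y+126),y,113])]])
E
```

```text
clock: 9.75
eef_pos: [446.2, -127.2, 211.3]
tcp_rot: [3.13, 0.003, 1.571]
contact_force: [0.5, -0.3, 1.0]
opening: 0.003
grasp_force: 0.0
[ 446.2 -127.2  211.3]
4 [25, 24, 0] [505. 193.]
10 [25, 33, 25] [506. 187.]
16 [125, 120, 121] [507. 181.]
22 [139, 120, 122] [506. 175.]
28 [121, 120, 118] [505. 169.]
wrist -20 [116, 114, 119, 117, 110, 109, 179, 179, 171, 162, 162, 157, 158, 155, 160]
wrist -220 [62, 74, 105, 105, 76, 171, 179, 177, 159, 156, 160, 157, 161, 159, 158]
side -20 [97, 100, 95, 97, 98, 111, 180, 190, 170, 149, 140, 136, 136, 134, 138]
side -220 [107, 110, 110, 115, 107, 141, 188, 183, 176, 178, 178, 173, 172, 180, 174]
```

The rail has stayed at x = 548–554, with the cam at the pin (θ about 7°) and the hand clear.

```bash
python3 -c "
from rig import r
print(r.sign_off())"
```

```text
the job is handed in; nothing more can be done
None
```

Job handed in: the cam was pushed round to its stop pin with the drawer still open, then the drawer was pushed shut, and the hand is clear; the sign-off returned no verdict.

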